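# Post the failed valve block through the reject box's sprung flap

### The job

The valve block marked with two red stripes has failed inspection. Lay it on the loading shelf of the red reject box, let go of it, then push it in through the sprung flap until it drops inside and the flap snaps shut behind it. Leave the good blocks and the black pot where they are.

Things in the scene. Friction and masses are not known exactly. Their poses are not given: they have to be found in the camera images.
- failed_block_centre (a point): Centre of the failed block, the one to post: a machined aluminium valve block 110 x 44 x 30 mm, about 0.35 kg, with three round bores and two red paint stripes across its top face. It starts lying flat on the bench, the point 15 mm above it. x along the 110 mm length, y across the 44 mm width, z up.
- good_block_a_centre (a point): Centre of a good block: same size and shape, no red stripes. Stays where it is. Axes as for the failed block.
- good_block_b_centre (a point): Centre of another good block, likewise without stripes. Stays where it is.
- pot_centre (a point): Centre of a loose black plastic pot, 72 mm across and 75 mm high, standing open end up near the work. Stays where it is.
- reject_box: Fixed red sheet-steel reject box with a clear lid panel, 250 mm deep (x), 200 mm wide (y), 220 mm high. Origin on the bench, midway across the width, straight below the outer bottom edge of the flap opening; x points into the box (the way the block is pushed), z up. The shelf ends 4 mm inside the opening; behind it is a straight drop to the bottom, so a block whose centre is well past there tips and falls in.
- shelf_centre (a point): Middle of the top face of the box's aluminium loading shelf, 85 mm in front of the opening and 130 mm above the bench; axes as the box. The shelf is level, 170 mm long (x), and has side lips 8 mm high whose inner faces are 98 mm apart. Nothing stands above it.
- opening (a point): Middle of the outer bottom edge of the flap opening, level with the shelf's top; axes as the box. The opening is 74 mm wide and 60 mm high. The red front around it leans inwards 25 degrees from the vertical, and ends at the lid 42 mm farther in and 90 mm higher; the side walls, 200 mm apart, stand upright beside it.
- flap (a joint): Angle of the steel flap (68 mm wide, yellow edge strip) that closes the opening, hinged along the opening's upper edge (x = 28 mm, 190 mm above the bench). 0 = shut, grows as its lower edge swings into the box and up, up to 1.45 rad. It swings inwards only; a light spring (about 0.6 N at the lower edge when shut, 2 N wide open) shuts it.
- microscope: Fixed white stereo microscope, off to the right of the blocks: base 250 x 190 mm, about 330 mm high. Origin under the centre of its base. An obstacle only.

How it is judged:
By the outcome, as a careful person would: the job done as asked, in the order asked, and still so for the second after the job is handed in, with the robot touching nothing.
It also fails if it takes over 56 s, if anything falls off the work surface, if the arm or the gripper's body presses on something with over 40 N, if the wrist force passes 120 N, or if a joint passes its speed limit or range.

### The arm

A 6-joint arm with a two-finger parallel gripper is mounted at the origin on the work surface. World frame = base frame: x ahead of the robot, y to its left, z up, the work surface at z = 0. Lengths are in m, angles in rad, forces in N, time in s.
With the tool pointing down it reaches from about 0.35 to 0.85 m from the base axis. Payload 8.1 kg.
Tool frame: the origin (TCP) lies midway between the tips of the shut fingers; the grasp point (between the pads) lies 19 mm behind it (robot.tcp_to_grasp is the distance from the TCP to the grasp point, in m); z points along the fingers, y is the direction in which the jaws open and shut (so a half turn about z gives the same grasp; the last joint's range is limited). The gripper opens to 93 mm and grips with 3 to 60 N. Pads are 15 mm wide; open, the fingers measure 128 mm over their backs; the gripper's body (75 mm by 188 mm) begins 65 mm behind the grasp point.
Start: joints at [1.247, 0.13, 1.488, -0, 1.523, -0.085], TCP at [0.142, 0.583, 0.219] pointing down, gripper open.
Joint ranges: [-2.96, 2.96], [-0.89, 2.26], [0.02, 2.5], [-1.34, 4.48], [0, 2.73], [-2.66, 2.66]. Speed limits (rad/s): [2.39, 2.39, 2.79, 3.14, 3.14, 3.14].

### API

Orientations are given as a rotation vector (axis times angle).
In Python, from plant import robot gives the robot as it stands.
- The arm moves only by the tool send_rows, never from a script. Its argument "series" is a list of rows, each an object of numbers: "wx", "wy", "wz": the turn, a rotation vector about the world's x, y, z in rad; "dx", "dy", "dz": the shift along the world's x, y, z in cm; "fingers": the closure in counts, from 0 (fully open) to 255 (shut). In form: [{"wx": .., "wy": .., "wz": .., "dx": .., "dy": .., "dz": .., "fingers": ..}, ...]. A call has 1 to 20 rows; each row shifts and turns the pose as measured when the row begins; what a row does not reach is not made up. A row lasts 1/12 s, in which the tool goes at most 41.7 mm and 7.16 degrees, less where a joint would pass 70% of its speed; a pose out of reach is approached as far as the arm can. A call is refused whole if a number of a shift passes 4.17 or a number of a turn 0.125, either way. A call with a gripper value outside its range is refused whole. The fingers move at their own pace and stop on an object; "newtons" is the grip in N (left out, the last holds). Time passes only in rows, so rows that do not move let the fingers close. It gives the time, the measured TCP pose, the force and the opening at its end, in the units of the state.
- robot.read_state(): the state, without advancing time (a new reading comes with each control period).
- robot.read_camera(name): name is "side" or "top"; returns the picture (480x640x3 uint8, red, green, blue); there is no depth.
- robot.camera_info(name): a dict with "intrinsics" (3x3 intrinsics, pixels), "k1" (the pictures are not rectified: a ray, as slopes to the right and down, at radius r is drawn at 1 + k1 r^2 times it, then the intrinsics apply), "extrinsics" (4x4, takes a point from world to camera coordinates). Camera axes: x right, y up, looking along -z (the intrinsics and any distortion apply to the point x, -y, -z); pixel columns grow to the right and rows downward; lengths in m; the calibration is good to about 2 mm. A picture is of the moment at which its call begins. camera_info takes no time and is no camera call.
- robot.close_job(): hands the job in, once; it reports no verdict.
The state is a dict: "t": time; "q": joint angles; "dq": joint speeds; "joint_torque": joint torques, N m; "tool_pos": TCP position; "orientation": TCP orientation; "force": force on the tool from outside, world axes, zero at the start; "wrist_torque": the same for the moment, N m; "opening": finger opening in m.
Only numpy, scipy, OpenCV 4.12 (cv2) and the standard library are available. Lean on these libraries where they do the work, as an engineer would, in place of code of your own. Each camera call takes 0.05 s, during which the arm holds its last target.

## Working session

There is one attempt and no reset: what is moved stays moved. The work goes in short steps, Python scripts to look and compute and a tool call to move; the robot and the scene stay as the last step left them, time stands still between calls to the robot, and variables do not carry over. Pictures are saved under pics/ and viewed, and the job is handed in when it is done.

Besides the shell and the picture viewer there is one more tool, called as name([rows], argument=value, ...), one row to a line, values as JSON. send_rows: Moves the arm, as the interface text tells. Its arguments: {"type":"object","properties":{"series":{"type":"array","items":{"type":"object","properties":{"wx":{"type":"number"},"wy":{"type":"number"},"wz":{"type":"number"},"dx":{"type":"number"},"dy":{"type":"number"},"dz":{"type":"number"},"fingers":{"type":"number"}}}},"newtons":{"type":"number"}},"required":["series"]}

```bash
ls; mkdir -p pics
python3 - <<'E'
from plant import robot
import cv2
print(robot.read_state())
for n in("side","top"):
    im=robot.read_camera(n); cv2.imwrite(f"pics/{n}0.png",im[:,:,::-1]); print(n,robot.camera_info(n))
E
```

```text
pics
{'t': 0.0, 'q': array([ 1.24661132e+00,  1.31128540e-01,  1.48927708e+00, -2.66723274e-05,
        1.52303367e+00, -8.54154307e-02]), 'dq': array([ 0.00069912, -0.00080118, -0.0001045 ,  0.00017   , -0.00028865,
       -0.00047186]), 'joint_torque': array([-1.19503916e-06, -5.59856236e+01, -4.91752946e+01,  7.66746537e-02,
        3.58322065e-02, -4.29860393e-05]), 'tool_pos': array([0.14171547, 0.58242503, 0.21760817]), 'orientation': array([-3.74124281e-01, -3.11888308e+00,  2.84826253e-03]), 'force': array([ 0.70269012, -0.37701712, -0.76421017]), 'wrist_torque': array([ 0.00782898, -0.00880963,  0.01201751]), 'opening': 0.09307749899352508}
side {'intrinsics': array([[566.20180881,   0.        , 305.74497083],
       [  0.        , 566.20180881, 242.20846429],
       [  0.        ,   0.        ,   1.        ]]), 'k1': -0.1294475847986287, 'extrinsics': array([[ 0.9790689 , -0.20302012, -0.01438473, -0.61780443],
       [ 0.12349073,  0.53638148,  0.83489218, -0.09849417],
       [-0.16178421, -0.81919334,  0.55022553, -1.61161838],
       [ 0.        ,  0.        ,  0.        ,  1.        ]])}
top {'intrinsics': array([[499.01029831,   0.        , 308.10906358],
       [  0.        , 499.01029831, 236.49368592],
       [  0.        ,   0.        ,   1.        ]]), 'k1': -0.13386537268612983, 'extrinsics': array([[-0.01400972, -0.99985357, -0.00982717, -0.13460869],
       [ 0.98918277, -0.01529408,  0.1458888 , -0.61805768],
       [-0.14601773, -0.00767701,  0.98925219, -1.16537655],
       [ 0.        ,  0.        ,  0.        ,  1.        ]])}
```

View pics/side0.png

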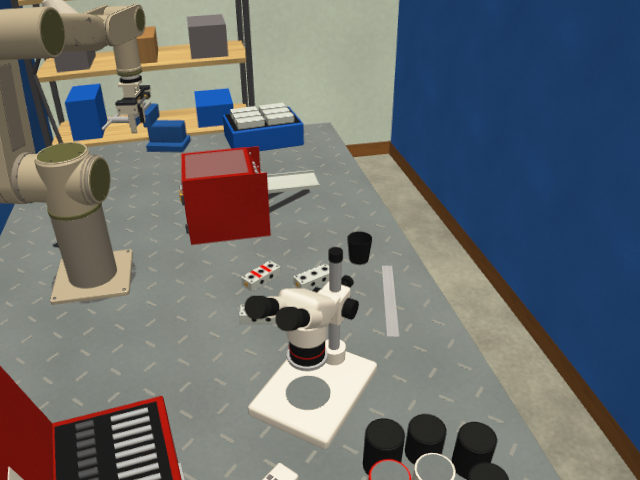

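View pics/top0.png

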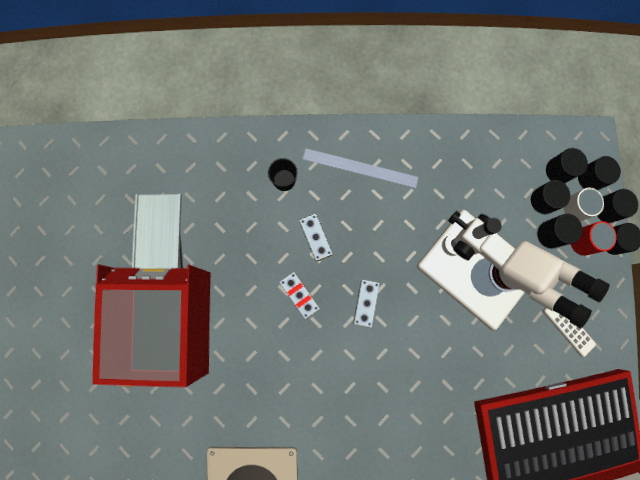

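The side view shows the striped block at about (262,273), with good blocks at (312,275) and (258,313) and the pot at (360,248). In the top view the striped block is at (298,296), the good blocks at (316,237) and (367,303), and the pot at (283,174). The shelf is at (157,230) and the box opens at row ~270, so the push direction is towards the robot.

```bash
cat > h.py <<'E'
import numpy as np,cv2
from plant import robot
def ray(n,uv):
    c=robot.camera_info(n);K=c["intrinsics"];E=c["extrinsics"]
    p=cv2.undistortPoints(np.array(uv,float).reshape(-1,1,2),K,np.array([c["k1"],0,0,0.]))[:,0]
    d=np.c_[p[:,0],-p[:,1],-np.ones(len(p))]@E[:3,:3]
    return -E[:3,:3].T@E[:3,3],d
def onz(n,uv,z):
    o,d=ray(n,uv); return o+d*((z-o[2])/d[:,2])[:,None]
def proj(n,P):
    c=robot.camera_info(n);K=c["intrinsics"];E=c["extrinsics"]
    P=np.array(P,float).reshape(-1,3);q=P@E[:3,:3].T+E[:3,3]
    q=q*[1,-1,-1]
    return cv2.projectPoints(q,np.zeros(3),np.zeros(3),K,np.array([c["k1"],0,0,0.]))[0][:,0]
E
python3 - <<'E'
from h import *
im=cv2.imread("pics/top0.png")
# bright, blocks
hsv=cv2.cvtColor(im,cv2.COLOR_BGR2HSV)
red=((hsv[...,1]>140)&((hsv[...,0]<8)|(hsv[...,0]>172))&(hsv[...,2]>100)).astype(np.uint8)
bright=((hsv[...,2]>175)&(hsv[...,1]<60)).astype(np.uint8)
m=np.zeros_like(red);m[205:335,270:390]=(red|bright)[205:335,270:390]
m=cv2.morphologyEx(m,cv2.MORPH_CLOSE,np.ones((7,7),np.uint8))
cs,_=cv2.findContours(m,cv2.RETR_EXTERNAL,cv2.CHAIN_APPROX_NONE)
for c in cs:
    if cv2.contourArea(c)<150: continue
    P=onz("top",c[:,0],0.03)[:,:2]*1000
    r=cv2.minAreaRect(P.astype(np.float32)); print("block",np.round(r[0]),np.round(r[1]),round(r[2],1), cv2.boundingRect(c))
v=im[180:290,80:220]; cv2.imwrite("pics/shelf.png",cv2.resize(v,None,fx=5,fy=5,interpolation=cv2.INTER_CUBIC))
s=cv2.imread("pics/side0.png")[140:250,170:330]; cv2.imwrite("pics/sshelf.png",cv2.resize(s,None,fx=5,fy=5,interpolation=cv2.INTER_CUBIC))
print("pot rim",onz("top",[[283,171]],0.075))
print("shelf",onz("top",[[136,195],[181,195],[133,270],[181,270]],0.13))
print("lid", onz("top",[[96,283],[186,283],[94,384],[187,384]],0.22))
print(onz("top",[[430,260],[500,328],[540,260]],0.03))
E
```

```text
block [ 454. -277.] [ 99. 111.] 88.9 (344, 280, 42, 47)
block [ 472. -141.] [144.  77.] 38.9 (279, 273, 42, 54)
block [ 614. -159.] [113.  50.] 21.3 (300, 214, 32, 48)
pot rim [[ 0.7725198  -0.08547087  0.075     ]]
shelf [[0.70729207 0.25511897 0.13      ]
 [0.70477556 0.14773014 0.13      ]
 [0.53244168 0.25554281 0.13      ]
 [0.53142107 0.14354132 0.13      ]]
lid [[0.49804143 0.3029976  0.22      ]
 [0.49693195 0.10851667 0.22      ]
 [0.28839867 0.30239535 0.22      ]
 [0.29163969 0.10471544 0.22      ]]
[[ 0.5552895  -0.44165538  0.03      ]
 [ 0.38510248 -0.60892858  0.03      ]
 [ 0.54971747 -0.72325375  0.03      ]]
```

View pics/shelf.png

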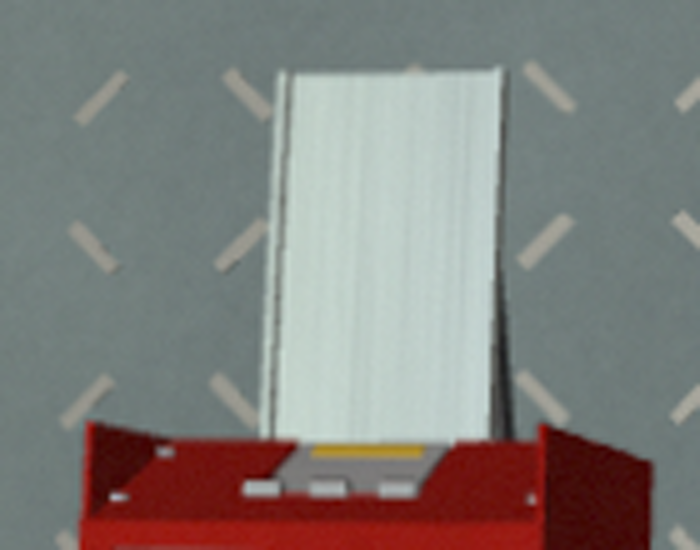

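View pics/sshelf.png

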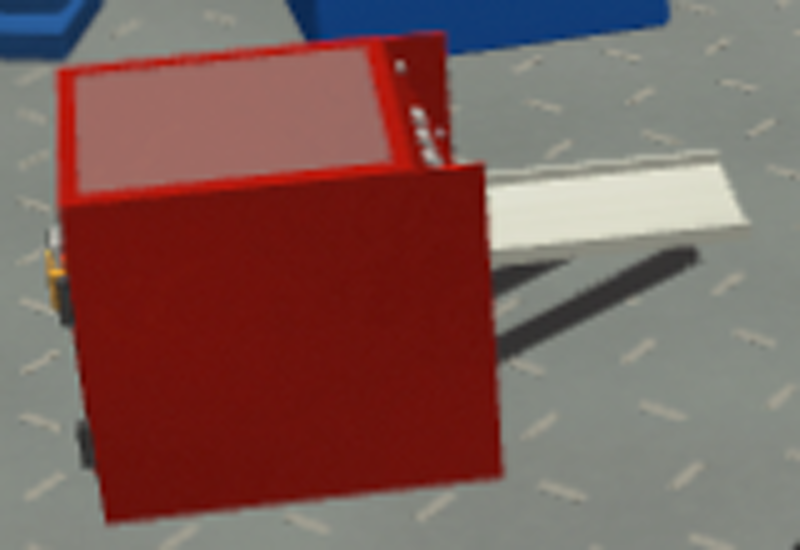

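Run:
```python
from h import *
im=cv2.imread("pics/top0.png")
cv2.imwrite("pics/blk.png",cv2.resize(im[205:335,265:395],None,fx=6,fy=6)[:600] if 0 else cv2.resize(im[260:335,270:390],None,fx=6,fy=6,interpolation=cv2.INTER_CUBIC))
hsv=cv2.cvtColor(im,cv2.COLOR_BGR2HSV)
red=((hsv[...,1]>140)&((hsv[...,0]<8)|(hsv[...,0]>172))&(hsv[...,2]>100)).astype(np.uint8)
m=np.zeros_like(red);m[265:330,275:325]=red[265:330,275:325]
n,l,st,ce=cv2.connectedComponentsWithStats(m)
for i in range(1,n):
  if st[i,4]>10:
    P=onz("top",np.argwhere(l==i)[:,::-1],0.03); r=cv2.minAreaRect((P[:,:2]*1000).astype(np.float32)); print(st[i],P.mean(0),r)
# shelf edges
for r in (0,): 
  print("lips",onz("top",[[80+280/5,180+70/5],[80+503/5,180+70/5],[80+264/5,180+435/5],[80+491/5,180+435/5]],0.138))
print("side walls top front?",onz("top",[[80+90/5,180+520/5],[80+545/5,180+520/5]],0.22))
print("hinge/yellow",onz("top",[[80+312/5,180+457/5],[80+424/5,180+457/5]],0.133), "hinge",onz("top",[[80+262/5,180+489/5],[80+398/5,180+489/5]],0.19))
```

```text
[288 283  14  12  65] [ 0.49087139 -0.10971921  0.03      ] ((491.2957458496094, -109.32591247558594), (10.751398086547852, 37.54287338256836), 32.88627243041992)
[296 296  15  12  67] [ 0.46088649 -0.12919272  0.03      ] ((461.4098815917969, -129.44976806640625), (10.36613655090332, 37.52979278564453), 34.645957946777344)
lips [[0.70773845 0.25229056 0.138     ]
 [0.70523923 0.14657201 0.138     ]
 [0.53858247 0.25328898 0.138     ]
 [0.53756863 0.14794768 0.138     ]]
side walls top front? [[0.49592305 0.29846118 0.22      ]
 [0.49481558 0.1021751  0.22      ]]
hinge/yellow [[0.52882523 0.23222345 0.133     ]
 [0.52837047 0.1800311  0.133     ]] hinge [[0.51060395 0.23432132 0.19      ]
 [0.51017609 0.17402256 0.19      ]]
```

View pics/blk.png

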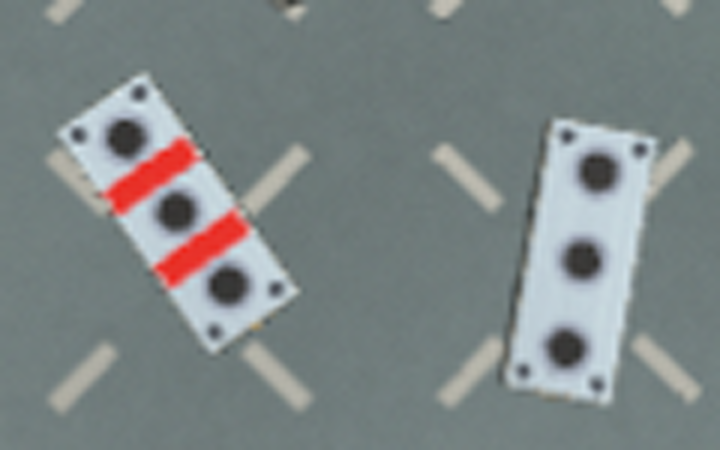

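Run:
```python
from h import *
c=np.array([[145,73],[60,130],[213,352],[298,291]])/6+[270-.42,260-.42]
P=onz("top",c,0.03)[:,:2]; print(P,P.mean(0),np.linalg.norm(P-np.roll(P,-1,0),axis=1)); v=P[0]+P[1]-P[2]-P[3]; print(np.degrees(np.arctan2(v[1],v[0])))
print("bores",onz("top",np.array([[126,137],[176,212],[228,286]])/6+[269.6,259.6],0.03))
print("bores side proj",proj("side",[[.476,-.1195,.03]]))
im=cv2.imread("pics/side0.png");cv2.imwrite("pics/sblk.png",cv2.resize(im[250:300,225:345],None,fx=6,fy=6,interpolation=cv2.INTER_CUBIC))
# side-view shelf outer corners
print("side shelf",onz("side",[[170+718/5,140+152/5],[170+748/5,140+225/5]],0.138))
```

```text
[[ 0.53206368 -0.10744629]
 [ 0.50943877 -0.07279583]
 [ 0.41953449 -0.13351472]
 [ 0.44339231 -0.16798042]] [ 0.47610731 -0.12043432] [0.04138286 0.10848761 0.04191753 0.10736383]
34.17653750517918
bores [[ 0.50620069 -0.09953889  0.03      ]
 [ 0.47570359 -0.11940011  0.03      ]
 [ 0.4457494  -0.13994162  0.03      ]]
bores side proj [[259.78370968 270.50387361]]
side shelf [[0.70986878 0.24380598 0.138     ]
 [0.70600594 0.13899416 0.138     ]]
```

View pics/sblk.png

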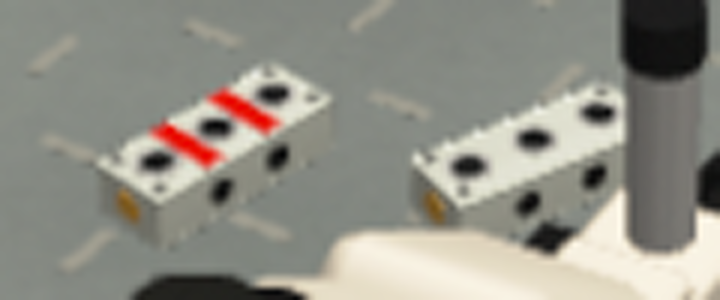

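send_rows([
  {"dx":2.5,"dy":-1.5,"dz":2.5,"wz":-0.12,"fingers":0},
  {"dx":2.8,"dy":-2,"dz":2,"wz":-0.12},
  {"dx":3.1,"dy":-2.3,"dz":1,"wz":-0.12},
  {"dx":3.1,"dy":-2.3,"dz":0.5,"wz":-0.12},
  {"dx":3.1,"dy":-2.3,"wz":-0.12},
  {"dx":3.1,"dy":-2.3,"wz":-0.12},
  {"dx":3.1,"dy":-2.3,"wz":-0.12},
  {"dx":3.1,"dy":-2.3,"wz":-0.12},
  {"dx":2.5,"dy":-2.6,"wz":-0.12},
  {"dx":0.5,"dy":-3.8,"wz":-0.12},
  {"dx":0.5,"dy":-3.8,"wz":-0.12},
  {"dx":0.5,"dy":-3.8,"wz":-0.12},
  {"dx":0.5,"dy":-3.8,"wz":-0.12},
  {"dx":0.5,"dy":-3.8,"wz":-0.12},
  {"dx":0.5,"dy":-3.8,"wz":-0.12},
  {"dx":0.5,"dy":-3.8,"wz":-0.12},
  {"dx":0.5,"dy":-3.8,"wz":-0.12},
  {"dx":0.5,"dy":-3.8,"wz":-0.12},
  {"dx":0.5,"dy":-3.8,"wz":-0.1},
], newtons=30)

```text
schema error: expected keys wx, wy, wz, dx, dy, dz, fingers
```

```bash
cat >> h.py <<'E'
from scipy.spatial.transform import Rotation as R
def st(jaw,pos):
    s=robot.read_state();M=R.from_rotvec(s["orientation"]).as_matrix()
    y=M[:,1]; y=y*np.sign(y[1]); a=np.arctan2(-y[0],y[1])
    print("t",round(s["t"],2),"q",np.round(s["q"],2),"tcp",np.round(s["tool_pos"]*1000,1),"jaw",round(a,3),"z",np.round(M[:,2],3),"F",np.round(s["force"],1),"op",round(s["opening"]*1000,1))
    print("need cm",np.round((np.array(pos)-s["tool_pos"])*100,2),"wz",round(jaw-a,3), "level turn",np.round(np.cross(M[:,2],[0,0,-1]),4))
E
python3 -c "
from h import *
st(0.593,[.4757,-.1205,.12])"
```

```text
t 0.1 q [ 1.25  0.13  1.49 -0.    1.52 -0.09] tcp [141.7 582.5 217.7] jaw -0.239 z [-0.001 -0.002 -1.   ] F [ 0.1 -0.7 -0.7] op 93.4
need cm [ 33.4  -70.3   -9.77] wz 0.832 level turn [ 0.0015 -0.0005  0.    ]
```

All keys are needed in every row.

send_rows([
  {"wx":0,"wy":0,"wz":-0.12,"dx":2.5,"dy":-1.5,"dz":2.5,"fingers":0},
  {"wx":0,"wy":0,"wz":-0.12,"dx":2.8,"dy":-2,"dz":2,"fingers":0},
  {"wx":0,"wy":0,"wz":-0.12,"dx":3.1,"dy":-2.3,"dz":1,"fingers":0},
  {"wx":0,"wy":0,"wz":-0.12,"dx":3.1,"dy":-2.3,"dz":0.5,"fingers":0},
  {"wx":0,"wy":0,"wz":-0.12,"dx":3.1,"dy":-2.3,"dz":0,"fingers":0},
  {"wx":0,"wy":0,"wz":-0.12,"dx":3.1,"dy":-2.3,"dz":0,"fingers":0},
  {"wx":0,"wy":0,"wz":-0.12,"dx":3.1,"dy":-2.3,"dz":0,"fingers":0},
  {"wx":0,"wy":0,"wz":-0.12,"dx":3.1,"dy":-2.3,"dz":0,"fingers":0},
  {"wx":0,"wy":0,"wz":-0.12,"dx":2.5,"dy":-2.6,"dz":0,"fingers":0},
  {"wx":0,"wy":0,"wz":-0.12,"dx":0.5,"dy":-3.8,"dz":0,"fingers":0},
  {"wx":0,"wy":0,"wz":-0.12,"dx":0.5,"dy":-3.8,"dz":0,"fingers":0},
  {"wx":0,"wy":0,"wz":-0.12,"dx":0.5,"dy":-3.8,"dz":0,"fingers":0},
  {"wx":0,"wy":0,"wz":-0.12,"dx":0.5,"dy":-3.8,"dz":0,"fingers":0},
  {"wx":0,"wy":0,"wz":-0.12,"dx":0.5,"dy":-3.8,"dz":0,"fingers":0},
], newtons=30)

```text
t: 1.27
tool_pos: [0.4348, 0.1767, 0.2705]
orientation: [-2.611, -1.726, 0.012]
force: [0.8, 0.4, 0.3]
opening: 0.0931
```

```bash
python3 -c "
from h import *
st(0.593,[.4757,-.1205,.12])"
```

```text
t 1.27 q [ 0.27 -0.23  1.75  0.01  1.64  0.67] tcp [434.8 176.7 270.5] jaw 1.168 z [-0.013  0.006 -1.   ] F [0.8 0.4 0.3] op 93.1
need cm [  4.09 -29.72 -15.05] wz -0.575 level turn [-0.0057 -0.0129 -0.    ]
```

send_rows([
  {"wx":0,"wy":0,"wz":-0.08,"dx":0.5,"dy":-3.7,"dz":0,"fingers":0},
  {"wx":0,"wy":0,"wz":-0.08,"dx":0.5,"dy":-3.7,"dz":0,"fingers":0},
  {"wx":0,"wy":0,"wz":-0.08,"dx":0.5,"dy":-3.7,"dz":0,"fingers":0},
  {"wx":0,"wy":0,"wz":-0.08,"dx":0.5,"dy":-3.7,"dz":0,"fingers":0},
  {"wx":0,"wy":0,"wz":-0.08,"dx":0.5,"dy":-3.7,"dz":-1,"fingers":0},
  {"wx":0,"wy":0,"wz":-0.08,"dx":0.5,"dy":-3.7,"dz":-2,"fingers":0},
  {"wx":0,"wy":0,"wz":-0.08,"dx":0.5,"dy":-3.7,"dz":-2,"fingers":0},
  {"wx":0,"wy":0,"wz":0,"dx":0.5,"dy":-3,"dz":-2,"fingers":0},
  {"wx":0,"wy":0,"wz":0,"dx":0,"dy":0,"dz":0,"fingers":0},
])

```text
t: 2.02
tool_pos: [0.4717, -0.1294, 0.1987]
orientation: [-3.007, -0.873, 0.004]
force: [-0.5, 0.0, -1.4]
opening: 0.093
```

```bash
python3 -c "
from h import *
st(0.593,[.4757,-.1205,.12])"
```

```text
t 2.02 q [-0.38 -0.16  1.81  0.01  1.5   0.63] tcp [ 471.7 -129.4  198.7] jaw 0.565 z [-0.005  0.009 -1.   ] F [-0.5  0.  -1.4] op 93.0
need cm [ 0.4   0.89 -7.87] wz 0.028 level turn [-0.0092 -0.0055 -0.    ]
```

send_rows([
  {"wx":-0.009,"wy":-0.005,"wz":0.028,"dx":0.4,"dy":0.9,"dz":-3,"fingers":0},
  {"wx":0,"wy":0,"wz":0,"dx":0,"dy":0,"dz":-3,"fingers":0},
  {"wx":0,"wy":0,"wz":0,"dx":0,"dy":0,"dz":-2,"fingers":0},
  {"wx":0,"wy":0,"wz":0,"dx":0,"dy":0,"dz":0,"fingers":0},
])

```text
t: 2.35
tool_pos: [0.4746, -0.1227, 0.1152]
orientation: [-3.007, -0.909, 0.002]
force: [-0.9, -0.2, -1.7]
opening: 0.093
```

```bash
python3 -c "
from h import *
st(0.593,[.4757,-.1205,.004])
for n in ('top','side'): cv2.imwrite('pics/%s1.png'%n,robot.read_camera(n)[:,:,::-1])
a=cv2.imread('pics/top1.png')[220:340,240:400];b=cv2.imread('pics/side1.png')[200:320,200:360]
cv2.imwrite('pics/c1.png',cv2.resize(np.hstack([a,b]),None,fx=2.5,fy=2.5,interpolation=cv2.INTER_CUBIC))"
```

```text
t 2.35 q [-0.36 -0.09  1.91 -0.    1.33  0.63] tcp [ 474.6 -122.7  115.2] jaw 0.587 z [-0.001  0.    -1.   ] F [-0.9 -0.2 -1.7] op 93.0
need cm [  0.11   0.22 -11.12] wz 0.006 level turn [-0.0002 -0.0012 -0.    ]
```

View pics/c1.png

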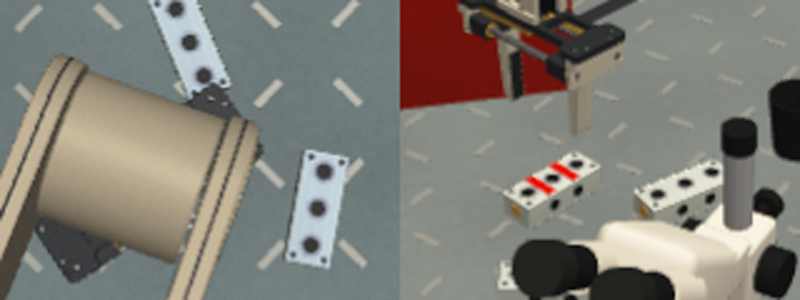

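The right panel shows the open fingers straddling the striped block, with the jaws across its width. The good blocks are clear. I'll descend now.

send_rows([
  {"wx":0,"wy":0,"wz":0.006,"dx":0.1,"dy":0.2,"dz":-3,"fingers":0},
  {"wx":0,"wy":0,"wz":0,"dx":0,"dy":0,"dz":-3,"fingers":0},
  {"wx":0,"wy":0,"wz":0,"dx":0,"dy":0,"dz":-2,"fingers":0},
  {"wx":0,"wy":0,"wz":0,"dx":0,"dy":0,"dz":-1,"fingers":0},
  {"wx":0,"wy":0,"wz":0,"dx":0,"dy":0,"dz":0,"fingers":0},
])

```text
t: 2.87
tool_pos: [0.4867, -0.1232, 0.0392]
orientation: [2.99, 0.918, 0.028]
force: [-0.3, 0.4, 0.2]
opening: 0.0927
```

```bash
python3 -c "
from h import *
st(0.593,[.4757,-.1205,.004])"
```

```text
t 2.87 q [-0.35  0.01  1.96  0.    1.15  0.62] tcp [ 486.7 -123.2   39.2] jaw 0.596 z [ 0.021 -0.008 -1.   ] F [-0.3  0.4  0.2] op 92.7
need cm [-1.1   0.27 -3.52] wz -0.003 level turn [0.0077 0.0214 0.    ]
```

send_rows([
  {"wx":0.008,"wy":0.021,"wz":0,"dx":-1.1,"dy":0.27,"dz":0,"fingers":0},
  {"wx":0,"wy":0,"wz":0,"dx":0,"dy":0,"dz":0,"fingers":0},
  {"wx":0,"wy":0,"wz":0,"dx":0,"dy":0,"dz":-1,"fingers":0},
  {"wx":0,"wy":0,"wz":0,"dx":0,"dy":0,"dz":-1,"fingers":0},
  {"wx":0,"wy":0,"wz":0,"dx":0,"dy":0,"dz":0,"fingers":0},
])

```text
t: 3.28
tool_pos: [0.4801, -0.1219, 0.0258]
orientation: [2.998, 0.921, 0.012]
force: [-0.7, 0.2, -0.1]
opening: 0.0929
```

```bash
python3 -c "
from h import *
st(0.593,[.4757,-.1205,.004])"
```

```text
t 3.28 q [-0.35  0.03  1.97  0.    1.14  0.62] tcp [ 480.1 -121.9   25.8] jaw 0.596 z [ 0.009 -0.003 -1.   ] F [-0.7  0.2 -0.1] op 92.9
need cm [-0.44  0.14 -2.18] wz -0.003 level turn [0.0027 0.0088 0.    ]
```

send_rows([
  {"wx":0.003,"wy":0.009,"wz":-0.003,"dx":-0.5,"dy":0.15,"dz":-0.8,"fingers":0},
  {"wx":0,"wy":0,"wz":0,"dx":-0.1,"dy":0,"dz":-0.8,"fingers":0},
  {"wx":0,"wy":0,"wz":0,"dx":-0.1,"dy":0,"dz":-0.7,"fingers":0},
  {"wx":0,"wy":0,"wz":0,"dx":0,"dy":0,"dz":0,"fingers":0},
  {"wx":0,"wy":0,"wz":0,"dx":0,"dy":0,"dz":0,"fingers":0},
])

```text
t: 3.7
tool_pos: [0.4724, -0.1203, 0.0002]
orientation: [-3.004, -0.917, 0.001]
force: [-2.9, 2.5, 15.8]
opening: 0.093
```

```bash
python3 -c "
from h import *
st(0.593,[.4757,-.1205,.004])"
```

```text
t 3.7 q [-0.35  0.06  1.99  0.    1.09  0.62] tcp [ 4.724e+02 -1.203e+02  2.000e-01] jaw 0.593 z [-0.001  0.001 -1.   ] F [-2.9  2.5 15.8] op 93.0
need cm [ 0.33 -0.02  0.38] wz 0.0 level turn [-0.0006 -0.0011 -0.    ]
```

Touching the bench with 16 N, so I'll back up 4 mm before closing.

send_rows([
  {"wx":0,"wy":0,"wz":0,"dx":0.3,"dy":0,"dz":0.5,"fingers":0},
  {"wx":0,"wy":0,"wz":0,"dx":0,"dy":0,"dz":0,"fingers":0},
  {"wx":0,"wy":0,"wz":0,"dx":0,"dy":0,"dz":0,"fingers":0},
])

```text
t: 3.95
tool_pos: [0.4758, -0.1204, 0.0056]
orientation: [-3.004, -0.917, 0.001]
force: [0.7, 0.0, -0.2]
opening: 0.0928
```

```bash
python3 -c "
from h import *
st(0.593,[.4757,-.1205,.004])"
```

```text
t 3.95 q [-0.35  0.06  1.98  0.    1.11  0.63] tcp [ 475.8 -120.4    5.6] jaw 0.593 z [-0.001  0.001 -1.   ] F [ 0.7  0.  -0.2] op 92.8
need cm [-0.01 -0.01 -0.16] wz 0.0 level turn [-0.0006 -0.0011 -0.    ]
```

send_rows([
  {"wx":0,"wy":0,"wz":0,"dx":0,"dy":0,"dz":-0.1,"fingers":90},
  {"wx":0,"wy":0,"wz":0,"dx":0,"dy":0,"dz":0,"fingers":255},
  {"wx":0,"wy":0,"wz":0,"dx":0,"dy":0,"dz":0,"fingers":255},
  {"wx":0,"wy":0,"wz":0,"dx":0,"dy":0,"dz":0,"fingers":255},
  {"wx":0,"wy":0,"wz":0,"dx":0,"dy":0,"dz":0,"fingers":255},
  {"wx":0,"wy":0,"wz":0,"dx":0,"dy":0,"dz":0,"fingers":255},
  {"wx":0,"wy":0,"wz":0,"dx":0,"dy":0,"dz":0,"fingers":255},
  {"wx":0,"wy":0,"wz":0,"dx":0,"dy":0,"dz":0,"fingers":255},
  {"wx":0,"wy":0,"wz":0,"dx":0,"dy":0,"dz":0,"fingers":255},
  {"wx":0,"wy":0,"wz":0,"dx":0,"dy":0,"dz":0,"fingers":255},
], newtons=35)

```text
t: 4.78
tool_pos: [0.476, -0.1204, 0.0048]
orientation: [-3.004, -0.917, 0.001]
force: [-0.2, -0.2, 0.5]
opening: 0.0439
```

```bash
python3 -c "
from h import *
st(0,[.635,.201,.25])"
```

```text
t 4.78 q [-0.35  0.06  1.98  0.    1.1   0.63] tcp [ 476.  -120.4    4.8] jaw 0.593 z [-0.001  0.    -1.   ] F [-0.2 -0.2  0.5] op 43.9
need cm [15.9  32.14 24.52] wz -0.593 level turn [-0.0004 -0.0006 -0.    ]
```

send_rows([
  {"wx":0,"wy":0,"wz":0,"dx":0,"dy":0,"dz":1,"fingers":255},
  {"wx":0,"wy":0,"wz":0,"dx":0,"dy":0,"dz":2.5,"fingers":255},
  {"wx":0,"wy":0,"wz":0,"dx":0,"dy":0,"dz":3.5,"fingers":255},
  {"wx":0,"wy":0,"wz":0,"dx":0,"dy":0,"dz":3.5,"fingers":255},
  {"wx":0,"wy":0,"wz":0,"dx":0,"dy":0,"dz":3.5,"fingers":255},
  {"wx":0,"wy":0,"wz":0,"dx":0,"dy":0,"dz":3.5,"fingers":255},
  {"wx":0,"wy":0,"wz":0,"dx":0,"dy":0,"dz":3,"fingers":255},
  {"wx":0,"wy":0,"wz":-0.06,"dx":1,"dy":1,"dz":2,"fingers":255},
  {"wx":0,"wy":0,"wz":-0.06,"dx":1.8,"dy":2.5,"dz":1,"fingers":255},
  {"wx":0,"wy":0,"wz":-0.06,"dx":1.8,"dy":3,"dz":0,"fingers":255},
  {"wx":0,"wy":0,"wz":-0.06,"dx":1.8,"dy":3,"dz":0,"fingers":255},
  {"wx":0,"wy":0,"wz":-0.06,"dx":1.8,"dy":3,"dz":0,"fingers":255},
  {"wx":0,"wy":0,"wz":-0.06,"dx":1.8,"dy":3,"dz":0,"fingers":255},
  {"wx":0,"wy":0,"wz":-0.06,"dx":1.6,"dy":3,"dz":0,"fingers":255},
  {"wx":0,"wy":0,"wz":-0.06,"dx":1.6,"dy":3,"dz":0,"fingers":255},
  {"wx":0,"wy":0,"wz":-0.06,"dx":1.4,"dy":3,"dz":0,"fingers":255},
  {"wx":0,"wy":0,"wz":-0.05,"dx":1,"dy":3,"dz":0,"fingers":255},
  {"wx":0,"wy":0,"wz":0,"dx":0,"dy":2,"dz":0,"fingers":255},
  {"wx":0,"wy":0,"wz":0,"dx":0,"dy":1,"dz":0,"fingers":255},
  {"wx":0,"wy":0,"wz":0,"dx":0,"dy":0,"dz":0,"fingers":255},
])

```text
t: 6.45
tool_pos: [0.6218, 0.2028, 0.2543]
orientation: [-3.131, 0.051, 0.017]
force: [0.9, -0.2, -3.9]
opening: 0.0441
```

```bash
python3 -c "
from h import *
st(0,[.635,.201,.20])"
```

```text
t 6.45 q [0.23 0.27 1.26 0.01 1.61 1.83] tcp [621.8 202.8 254.3] jaw -0.032 z [-0.011  0.011 -1.   ] F [ 0.9 -0.2 -3.9] op 44.1
need cm [ 1.32 -0.18 -5.43] wz 0.032 level turn [-0.0105 -0.0109 -0.    ]
```

send_rows([
  {"wx":-0.01,"wy":-0.01,"wz":0.032,"dx":1,"dy":-0.2,"dz":-2,"fingers":255},
  {"wx":0,"wy":0,"wz":0,"dx":0,"dy":0,"dz":-2,"fingers":255},
  {"wx":0,"wy":0,"wz":0,"dx":0,"dy":0,"dz":-1,"fingers":255},
  {"wx":0,"wy":0,"wz":0,"dx":0,"dy":0,"dz":0,"fingers":255},
  {"wx":0,"wy":0,"wz":0,"dx":0,"dy":0,"dz":0,"fingers":255},
])

```text
t: 6.87
tool_pos: [0.631, 0.1963, 0.2046]
orientation: [3.139, 0.003, -0.002]
force: [-0.5, 0.4, -2.5]
opening: 0.0439
```

```bash
python3 -c "
from h import *
st(0,[.632,.201,.145])
for n in ('top','side'): cv2.imwrite('pics/%s2.png'%n,robot.read_camera(n)[:,:,::-1])
a=cv2.imread('pics/top2.png')[170:290,80:240];b=cv2.imread('pics/side2.png')[100:220,200:360]
cv2.imwrite('pics/c2.png',cv2.resize(np.hstack([a,b]),None,fx=2.5,fy=2.5,interpolation=cv2.INTER_CUBIC))"
```

```text
t 6.87 q [ 0.23  0.3   1.32 -0.    1.52  1.79] tcp [631.  196.3 204.6] jaw 0.002 z [-0.001 -0.002 -1.   ] F [-0.5  0.4 -2.5] op 43.9
need cm [ 0.1   0.47 -5.96] wz -0.002 level turn [ 0.0024 -0.001   0.    ]
```

View pics/c2.png

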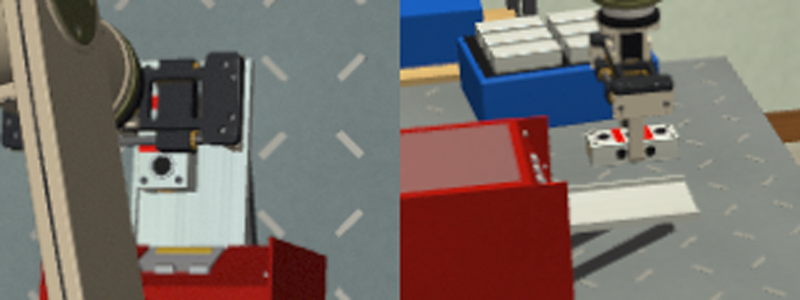

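The block is level above the shelf and lined up with it.

send_rows([
  {"wx":0,"wy":0,"wz":0,"dx":0.1,"dy":0.5,"dz":-1.5,"fingers":255},
  {"wx":0,"wy":0,"wz":0,"dx":0,"dy":0,"dz":-1.5,"fingers":255},
  {"wx":0,"wy":0,"wz":0,"dx":0,"dy":0,"dz":-1,"fingers":255},
  {"wx":0,"wy":0,"wz":0,"dx":0,"dy":0,"dz":-0.5,"fingers":255},
  {"wx":0,"wy":0,"wz":0,"dx":0,"dy":0,"dz":0,"fingers":255},
  {"wx":0,"wy":0,"wz":0,"dx":0,"dy":0,"dz":0,"fingers":255},
])

```text
t: 7.47
tool_pos: [0.6347, 0.202, 0.1614]
orientation: [-3.142, -0.0, -0.011]
force: [0.1, 0.9, -3.6]
opening: 0.044
```

```bash
python3 -c "
from h import *
st(0,[.632,.201,.136])"
```

```text
t 7.47 q [ 0.23  0.33  1.36 -0.    1.44  1.8 ] tcp [634.7 202.  161.4] jaw 0.0 z [ 0.007  0.    -1.   ] F [ 0.1  0.9 -3.6] op 44.0
need cm [-0.27 -0.1  -2.54] wz -0.0 level turn [-0.      0.0073  0.    ]
```

send_rows([
  {"wx":0,"wy":0.007,"wz":0,"dx":-0.3,"dy":-0.1,"dz":-0.7,"fingers":255},
  {"wx":0,"wy":0,"wz":0,"dx":0,"dy":0,"dz":-0.6,"fingers":255},
  {"wx":0,"wy":0,"wz":0,"dx":0,"dy":0,"dz":-0.5,"fingers":255},
  {"wx":0,"wy":0,"wz":0,"dx":0,"dy":0,"dz":-0.2,"fingers":255},
  {"wx":0,"wy":0,"wz":0,"dx":0,"dy":0,"dz":0,"fingers":255},
  {"wx":0,"wy":0,"wz":0,"dx":0,"dy":0,"dz":0,"fingers":255},
])

```text
t: 7.97
tool_pos: [0.6321, 0.2013, 0.1408]
orientation: [-3.141, -0.001, -0.002]
force: [0.1, -0.1, -3.6]
opening: 0.0437
```

```bash
python3 -c "
from h import *
st(0,[.632,.201,.136])"
```

```text
t 7.97 q [0.23 0.34 1.39 0.   1.41 1.8 ] tcp [632.1 201.3 140.8] jaw 0.0 z [ 0.002  0.001 -1.   ] F [ 0.1 -0.1 -3.6] op 43.7
need cm [-0.01 -0.03 -0.48] wz -0.0 level turn [-0.0006  0.0015  0.    ]
```

send_rows([
  {"wx":0,"wy":0,"wz":0,"dx":0,"dy":0,"dz":-0.3,"fingers":255},
  {"wx":0,"wy":0,"wz":0,"dx":0,"dy":0,"dz":-0.2,"fingers":255},
  {"wx":0,"wy":0,"wz":0,"dx":0,"dy":0,"dz":0,"fingers":255},
  {"wx":0,"wy":0,"wz":0,"dx":0,"dy":0,"dz":0,"fingers":255},
])

```text
t: 8.3
tool_pos: [0.6326, 0.2013, 0.1361]
orientation: [-3.141, -0.001, -0.004]
force: [0.3, -0.3, -3.0]
opening: 0.0441
```

```bash
python3 -c "
from h import *
st(0,[.632,.201,.136])
cv2.imwrite('pics/side3.png',robot.read_camera('side')[:,:,::-1])
cv2.imwrite('pics/c3.png',cv2.resize(cv2.imread('pics/side3.png')[120:220,230:360],None,fx=5,fy=5,interpolation=cv2.INTER_CUBIC))"
```

```text
t 8.3 q [0.23 0.35 1.39 0.   1.4  1.8 ] tcp [632.6 201.3 136.1] jaw 0.0 z [ 0.003  0.001 -1.   ] F [ 0.3 -0.3 -3. ] op 44.1
need cm [-0.06 -0.03 -0.01] wz -0.0 level turn [-0.0008  0.0028  0.    ]
```

View pics/c3.png

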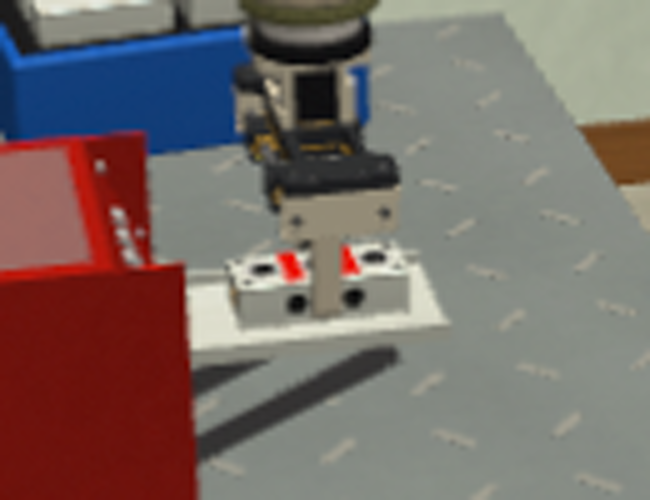

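The block is just above the shelf, between the lips. I'll lower another 1–2 mm to contact and then release.

send_rows([
  {"wx":0,"wy":0,"wz":0,"dx":0,"dy":0,"dz":-0.15,"fingers":255},
  {"wx":0,"wy":0,"wz":0,"dx":0,"dy":0,"dz":0,"fingers":255},
  {"wx":0,"wy":0,"wz":0,"dx":0,"dy":0,"dz":0,"fingers":255},
])

```text
t: 8.6
tool_pos: [0.6331, 0.2014, 0.1354]
orientation: [-3.14, -0.0, -0.006]
force: [-0.3, 0.6, -3.7]
opening: 0.0436
```

send_rows([
  {"wx":0,"wy":0.003,"wz":0,"dx":-0.05,"dy":0,"dz":-0.25,"fingers":255},
  {"wx":0,"wy":0,"wz":0,"dx":0,"dy":0,"dz":0,"fingers":255},
  {"wx":0,"wy":0,"wz":0,"dx":0,"dy":0,"dz":0,"fingers":255},
])

```text
t: 8.85
tool_pos: [0.6338, 0.2017, 0.136]
orientation: [-3.14, -0.001, -0.007]
force: [-0.8, 0.0, -3.8]
opening: 0.0439
```

send_rows([
  {"wx":0,"wy":0.005,"wz":0,"dx":-0.1,"dy":0,"dz":-0.3,"fingers":255},
  {"wx":0,"wy":0,"wz":0,"dx":0,"dy":0,"dz":-0.2,"fingers":255},
  {"wx":0,"wy":0,"wz":0,"dx":0,"dy":0,"dz":0,"fingers":255},
])

```text
t: 9.1
tool_pos: [0.634, 0.2019, 0.1352]
orientation: [-3.139, -0.001, -0.004]
force: [-0.4, -0.7, -3.4]
opening: 0.0437
```

send_rows([
  {"wx":0,"wy":0,"wz":0,"dx":0,"dy":0,"dz":-0.4,"fingers":255},
  {"wx":0,"wy":0,"wz":0,"dx":0,"dy":0,"dz":-0.3,"fingers":255},
])

```text
t: 9.27
tool_pos: [0.6348, 0.2021, 0.1346]
orientation: [-3.139, -0.001, -0.009]
force: [-13.1, -3.0, 16.9]
opening: 0.0436
```

```bash
python3 -c "
from h import *
st(0,[.632,.201,.136]);print(robot.read_state()['wrist_torque'],robot.read_state()['joint_torque'])"
```

```text
t 9.27 q [0.23 0.35 1.39 0.   1.4  1.8 ] tcp [634.8 202.1 134.6] jaw 0.001 z [ 0.006  0.003 -1.   ] F [-13.1  -3.   16.9] op 43.6
need cm [-0.28 -0.11  0.14] wz -0.001 level turn [-0.0026  0.0058  0.    ]
[-0.86707482  2.38825256 -0.10412362] [ -0.60508082 -56.32700086 -45.27636409   0.28148951  -4.82310802
  -0.06501274]
```

In contact. The fully open fingers (128 mm) would hit the lips, so I'll open only to about 53 mm and then lift.

send_rows([
  {"wx":0,"wy":0,"wz":0,"dx":0,"dy":0,"dz":0.1,"fingers":255},
  {"wx":0,"wy":0,"wz":0,"dx":0,"dy":0,"dz":0,"fingers":110},
  {"wx":0,"wy":0,"wz":0,"dx":0,"dy":0,"dz":0,"fingers":110},
  {"wx":0,"wy":0,"wz":0,"dx":0,"dy":0,"dz":0,"fingers":110},
  {"wx":0,"wy":0,"wz":0,"dx":0,"dy":0,"dz":0,"fingers":110},
])

```text
t: 9.68
tool_pos: [0.6357, 0.2024, 0.1362]
orientation: [-3.138, -0.002, -0.013]
force: [-1.3, -0.3, 0.4]
opening: 0.0528
```

```bash
python3 -c "
from h import *
st(0,[.632,.201,.22])"
```

```text
t 9.68 q [0.23 0.35 1.39 0.   1.4  1.8 ] tcp [635.7 202.4 136.2] jaw 0.001 z [ 0.008  0.003 -1.   ] F [-1.3 -0.3  0.4] op 52.8
need cm [-0.37 -0.14  8.38] wz -0.001 level turn [-0.0034  0.0081  0.    ]
```

send_rows([
  {"wx":0,"wy":0,"wz":0,"dx":0,"dy":0,"dz":1,"fingers":110},
  {"wx":0,"wy":0,"wz":0,"dx":0,"dy":0,"dz":2,"fingers":110},
  {"wx":0,"wy":0,"wz":0,"dx":0,"dy":0,"dz":3,"fingers":110},
  {"wx":0,"wy":0,"wz":0,"dx":0,"dy":0,"dz":2,"fingers":110},
  {"wx":0,"wy":0,"wz":0,"dx":2,"dy":0,"dz":0,"fingers":255},
  {"wx":0,"wy":0,"wz":0,"dx":3,"dy":0,"dz":0,"fingers":255},
  {"wx":0,"wy":0,"wz":0,"dx":3,"dy":0,"dz":0,"fingers":255},
  {"wx":0,"wy":0,"wz":0,"dx":2,"dy":0,"dz":0,"fingers":255},
  {"wx":0,"wy":0,"wz":0,"dx":0,"dy":0,"dz":0,"fingers":255},
])

```text
t: 10.43
tool_pos: [0.7372, 0.2024, 0.2242]
orientation: [-3.138, -0.003, -0.013]
force: [-0.5, 0.9, -0.6]
opening: 0.0243
```

```bash
python3 -c "
from h import *
st(0,[.735,.201,.148])
for n in ('top','side'): cv2.imwrite('pics/%s4.png'%n,robot.read_camera(n)[:,:,::-1])
a=cv2.imread('pics/top4.png')[170:290,80:240];b=cv2.imread('pics/side4.png')[100:220,200:360]
cv2.imwrite('pics/c4.png',cv2.resize(np.hstack([a,b]),None,fx=2.5,fy=2.5,interpolation=cv2.INTER_CUBIC))"
```

```text
t 10.43 q [0.2  0.58 0.92 0.   1.63 1.77] tcp [737.2 202.4 224.2] jaw 0.002 z [ 0.008  0.003 -1.   ] F [-0.5  0.9 -0.6] op 24.3
need cm [-0.22 -0.14 -7.62] wz -0.002 level turn [-0.0034  0.008   0.    ]
```

View pics/c4.png

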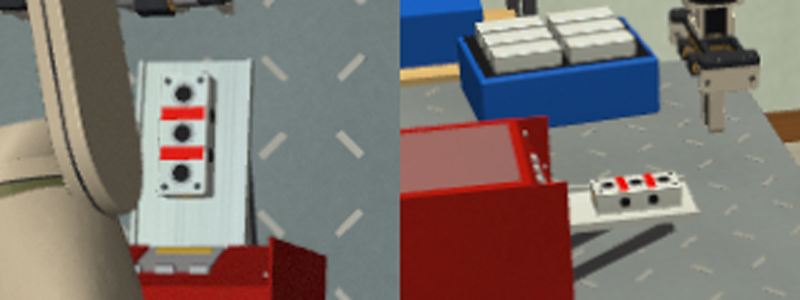

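```bash
python3 -c "
from h import *
im=cv2.imread('pics/top4.png'); hsv=cv2.cvtColor(im,cv2.COLOR_BGR2HSV)
red=((hsv[...,1]>140)&((hsv[...,0]<8)|(hsv[...,0]>172))&(hsv[...,2]>100)).astype(np.uint8)
m=np.zeros_like(red);m[195:250,140:170]=red[195:250,140:170]
n,l,s,c=cv2.connectedComponentsWithStats(m)
for i in range(1,n):
  if s[i,4]>10: print(s[i],onz('top',[c[i]],.16))
print(onz('top',np.array([[183,92],[182,133],[181,173]])/2.5+[80-.3,170-.3],.16))
cv2.imwrite('pics/d4.png',cv2.resize(im[185:290,115:215],None,fx=5.5,fy=5.5,interpolation=cv2.INTER_CUBIC))
"
```

```text
[144 213  18   5  84] [[0.65304318 0.20326213 0.16      ]]
[144 229  17   5  85] [[0.6167626  0.20362405 0.16      ]]
[[0.67256488 0.20352079 0.16      ]
 [0.63510495 0.20309613 0.16      ]
 [0.59893849 0.20281256 0.16      ]]
```

View pics/d4.png

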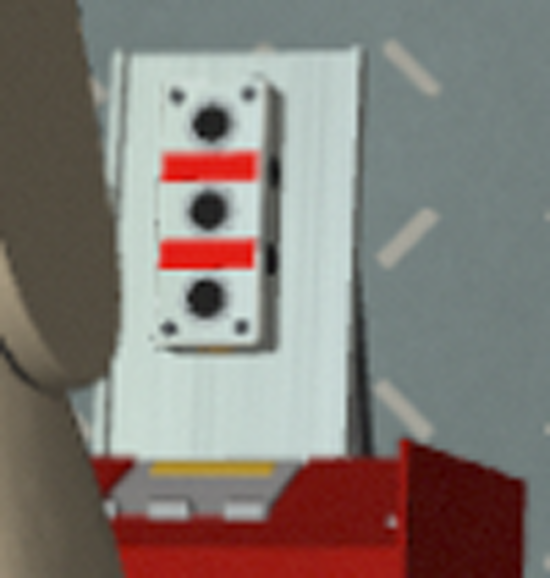

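The block lies straight on the shelf, centred at (0.635, 0.203) with the opening at y≈0.202. Next I'll lower the closed fingers behind it.

send_rows([
  {"wx":-0.003,"wy":0.008,"wz":0,"dx":-0.2,"dy":0,"dz":-2,"fingers":255},
  {"wx":0,"wy":0,"wz":0,"dx":0,"dy":0,"dz":-2,"fingers":255},
  {"wx":0,"wy":0,"wz":0,"dx":0,"dy":0,"dz":-2,"fingers":255},
  {"wx":0,"wy":0,"wz":0,"dx":0,"dy":0,"dz":-1,"fingers":255},
  {"wx":0,"wy":0,"wz":0,"dx":0,"dy":0,"dz":0,"fingers":255},
  {"wx":0,"wy":0,"wz":0,"dx":0,"dy":0,"dz":0,"fingers":255},
])

```text
t: 11.03
tool_pos: [0.7275, 0.2041, 0.152]
orientation: [-3.141, -0.008, 0.004]
force: [-0.8, -0.4, -0.3]
opening: 0.0004
```

```bash
python3 -c "
from h import *
st(0,[.735,.202,.147])"
```

```text
t 11.03 q [0.21 0.59 1.04 0.   1.51 1.77] tcp [727.5 204.1 152. ] jaw 0.005 z [-0.002  0.001 -1.   ] F [-0.8 -0.4 -0.3] op 0.4
need cm [ 0.75 -0.21 -0.5 ] wz -0.005 level turn [-0.0007 -0.0023 -0.    ]
```

send_rows([
  {"wx":0,"wy":0,"wz":-0.005,"dx":0,"dy":-0.15,"dz":-0.5,"fingers":255},
  {"wx":0,"wy":0,"wz":0,"dx":-1,"dy":0,"dz":0,"fingers":255},
  {"wx":0,"wy":0,"wz":0,"dx":-1,"dy":0,"dz":0,"fingers":255},
  {"wx":0,"wy":0,"wz":0,"dx":-1,"dy":0,"dz":0,"fingers":255},
  {"wx":0,"wy":0,"wz":0,"dx":-1,"dy":0,"dz":0,"fingers":255},
  {"wx":0,"wy":0,"wz":0,"dx":-1,"dy":0,"dz":0,"fingers":255},
  {"wx":0,"wy":0,"wz":0,"dx":0,"dy":0,"dz":0,"fingers":255},
])

```text
t: 11.62
tool_pos: [0.6781, 0.2027, 0.1532]
orientation: [-3.139, 0.003, -0.012]
force: [-0.6, -0.4, -0.0]
opening: 0.0002
```

```bash
python3 -c "
from h import *
st(0,[.525,.202,.148])
for n in ('top','side'): cv2.imwrite('pics/%s5.png'%n,robot.read_camera(n)[:,:,::-1])
a=cv2.imread('pics/top5.png')[170:290,80:240];b=cv2.imread('pics/side5.png')[100:220,200:360]
cv2.imwrite('pics/c5.png',cv2.resize(np.hstack([a,b]),None,fx=2.5,fy=2.5,interpolation=cv2.INTER_CUBIC))"
```

```text
t 11.62 q [0.22 0.45 1.23 0.   1.46 1.79] tcp [678.1 202.7 153.2] jaw -0.002 z [ 0.008  0.002 -1.   ] F [-0.6 -0.4 -0. ] op 0.2
need cm [-15.31  -0.07  -0.52] wz 0.002 level turn [-0.0024  0.0078  0.    ]
```

View pics/c5.png

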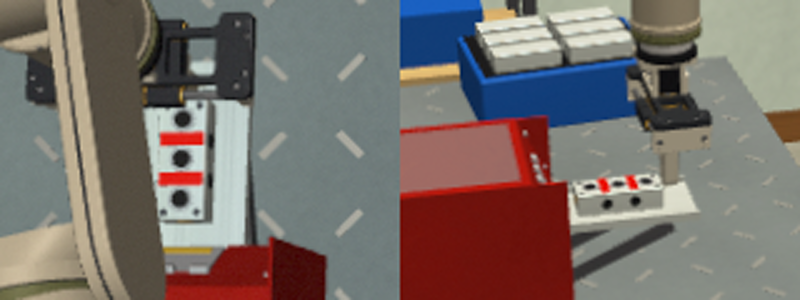

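The block slid about 25 mm and is still straight. Contact is high on its end, so I'll lower a little while pushing on.

send_rows([
  {"wx":0,"wy":0.008,"wz":0,"dx":-0.8,"dy":0,"dz":-0.4,"fingers":255},
  {"wx":0,"wy":0,"wz":0,"dx":-1,"dy":0,"dz":-0.2,"fingers":255},
  {"wx":0,"wy":0,"wz":0,"dx":-1,"dy":0,"dz":0,"fingers":255},
  {"wx":0,"wy":0,"wz":0,"dx":-1,"dy":0,"dz":-0.1,"fingers":255},
  {"wx":0,"wy":0,"wz":0,"dx":-1,"dy":0,"dz":0,"fingers":255},
  {"wx":0,"wy":0,"wz":0,"dx":-1,"dy":0,"dz":-0.1,"fingers":255},
  {"wx":0,"wy":0,"wz":0,"dx":0,"dy":0,"dz":0,"fingers":255},
])

```text
t: 12.3
tool_pos: [0.6278, 0.202, 0.1503]
orientation: [-3.136, 0.009, -0.027]
force: [-1.1, 0.1, -0.0]
opening: 0.0002
```

```bash
python3 -c "
from h import *
st(0,[.525,.202,.148])
for n in ('top','side'): cv2.imwrite('pics/%s6.png'%n,robot.read_camera(n)[:,:,::-1])
a=cv2.imread('pics/top6.png')[170:290,80:240];b=cv2.imread('pics/side6.png')[100:220,200:360]
cv2.imwrite('pics/c6.png',cv2.resize(np.hstack([a,b]),None,fx=2.5,fy=2.5,interpolation=cv2.INTER_CUBIC))"
```

```text
t 12.3 q [0.23 0.31 1.41 0.   1.41 1.81] tcp [627.8 202.  150.3] jaw -0.005 z [ 0.017  0.005 -1.   ] F [-1.1  0.1 -0. ] op 0.2
need cm [-10.28  -0.    -0.23] wz 0.005 level turn [-0.0051  0.0173  0.    ]
```

View pics/c6.png

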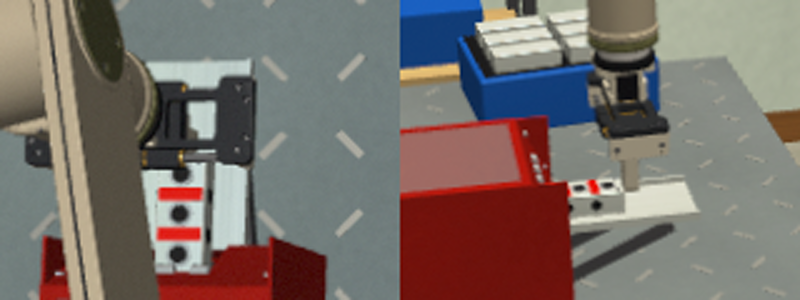

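send_rows([
  {"wx":0,"wy":0.02,"wz":0.003,"dx":-0.8,"dy":0,"dz":-0.1,"fingers":255},
  {"wx":0,"wy":0.005,"wz":0,"dx":-1,"dy":0,"dz":0,"fingers":255},
  {"wx":0,"wy":0.005,"wz":0,"dx":-1,"dy":0,"dz":0,"fingers":255},
  {"wx":0,"wy":0.005,"wz":0,"dx":-1,"dy":0,"dz":0,"fingers":255},
  {"wx":0,"wy":0.005,"wz":0,"dx":-1,"dy":0,"dz":0,"fingers":255},
  {"wx":0,"wy":0,"wz":0,"dx":0,"dy":0,"dz":0,"fingers":255},
])

```text
t: 12.9
tool_pos: [0.5874, 0.2015, 0.1531]
orientation: [-3.134, 0.007, 0.02]
force: [-0.2, -0.0, 0.3]
opening: 0.0006
```

```bash
python3 -c "
from h import *
st(0,[.525,.202,.148])
for n in ('top','side'): cv2.imwrite('pics/%s7.png'%n,robot.read_camera(n)[:,:,::-1])
a=cv2.imread('pics/top7.png')[200:320,80:240];b=cv2.imread('pics/side7.png')[100:220,200:360]
cv2.imwrite('pics/c7.png',cv2.resize(np.hstack([a,b]),None,fx=2.5,fy=2.5,interpolation=cv2.INTER_CUBIC))"
```

```text
t 12.9 q [0.24 0.23 1.49 0.01 1.43 1.82] tcp [587.4 201.5 153.1] jaw -0.005 z [-0.013  0.007 -1.   ] F [-0.2 -0.   0.3] op 0.6
need cm [-6.24  0.05 -0.51] wz 0.005 level turn [-0.0071 -0.0127 -0.    ]
```

View pics/c7.png

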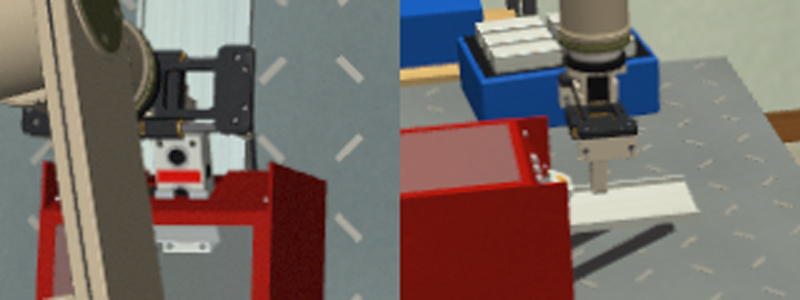

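The block's front end is through the flap and shows under the clear lid. I'll keep pushing.

send_rows([
  {"wx":-0.005,"wy":0,"wz":0.004,"dx":-0.8,"dy":0,"dz":-0.4,"fingers":255},
  {"wx":0,"wy":0,"wz":0,"dx":-1,"dy":0,"dz":-0.1,"fingers":255},
  {"wx":0,"wy":0,"wz":0,"dx":-1,"dy":0,"dz":0,"fingers":255},
  {"wx":0,"wy":0,"wz":0,"dx":-1,"dy":0,"dz":0,"fingers":255},
  {"wx":0,"wy":0,"wz":0,"dx":-0.5,"dy":0,"dz":0,"fingers":255},
  {"wx":0,"wy":0,"wz":0,"dx":0,"dy":0,"dz":0,"fingers":255},
])

```text
t: 13.5
tool_pos: [0.5403, 0.2006, 0.1423]
orientation: [3.14, 0.0, -0.035]
force: [-0.2, -0.4, 1.9]
opening: 0.0004
```

```bash
python3 -c "
from h import *
st(0,[.525,.202,.148])
for n in ('top','side'): cv2.imwrite('pics/%s8.png'%n,robot.read_camera(n)[:,:,::-1])
a=cv2.imread('pics/top8.png')[220:340,80:240];b=cv2.imread('pics/side8.png')[100:220,200:360]
cv2.imwrite('pics/c8.png',cv2.resize(np.hstack([a,b]),None,fx=2.5,fy=2.5,interpolation=cv2.INTER_CUBIC))"
```

```text
t 13.5 q [0.26 0.14 1.62 0.   1.4  1.83] tcp [540.3 200.6 142.3] jaw 0.0 z [-0.022 -0.001 -1.   ] F [-0.2 -0.4  1.9] op 0.4
need cm [-1.53  0.14  0.57] wz -0.0 level turn [ 0.0015 -0.0224  0.    ]
```

View pics/c8.png

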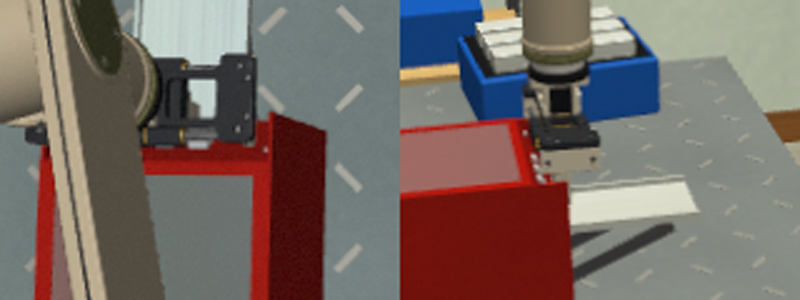

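send_rows([
  {"wx":0,"wy":0,"wz":0,"dx":0,"dy":0.1,"dz":0.6,"fingers":255},
  {"wx":0,"wy":0,"wz":0,"dx":-0.6,"dy":0,"dz":0.1,"fingers":255},
  {"wx":0,"wy":0,"wz":0,"dx":-0.6,"dy":0,"dz":0.1,"fingers":255},
  {"wx":0,"wy":0,"wz":0,"dx":0,"dy":0,"dz":0,"fingers":255},
])

```text
t: 13.93
tool_pos: [0.53, 0.2015, 0.1516]
orientation: [3.14, -0.001, -0.032]
force: [1.6, 0.2, -0.3]
opening: 0.0005
```

```bash
python3 -c "
from h import *
st(0,[.525,.202,.148])"
```

```text
t 13.93 q [0.27 0.1  1.64 0.   1.42 1.84] tcp [530.  201.5 151.6] jaw -0.001 z [-0.02  -0.001 -1.   ] F [ 1.6  0.2 -0.3] op 0.5
need cm [-0.5   0.05 -0.36] wz 0.001 level turn [ 0.0013 -0.0202  0.    ]
```

send_rows([
  {"wx":0,"wy":0,"wz":0,"dx":-0.5,"dy":0,"dz":0,"fingers":255},
  {"wx":0,"wy":0,"wz":0,"dx":0,"dy":0,"dz":0,"fingers":255},
  {"wx":0,"wy":0,"wz":0,"dx":2,"dy":0,"dz":0,"fingers":255},
  {"wx":0,"wy":0,"wz":0,"dx":3,"dy":0,"dz":0,"fingers":255},
  {"wx":0,"wy":0,"wz":0,"dx":3,"dy":0,"dz":1,"fingers":255},
  {"wx":0,"wy":0,"wz":0,"dx":3,"dy":0,"dz":3,"fingers":255},
  {"wx":0,"wy":0,"wz":0,"dx":2,"dy":0,"dz":3,"fingers":255},
  {"wx":0,"wy":0,"wz":0,"dx":0,"dy":-3,"dz":3,"fingers":255},
  {"wx":0,"wy":0,"wz":0,"dx":0,"dy":-4,"dz":0,"fingers":255},
  {"wx":0,"wy":0,"wz":0,"dx":0,"dy":-4,"dz":0,"fingers":255},
  {"wx":0,"wy":0,"wz":0,"dx":0,"dy":-4,"dz":0,"fingers":255},
  {"wx":0,"wy":0,"wz":0,"dx":0,"dy":-4,"dz":0,"fingers":255},
  {"wx":0,"wy":0,"wz":0,"dx":0,"dy":-4,"dz":0,"fingers":255},
  {"wx":0,"wy":0,"wz":0,"dx":0,"dy":-4,"dz":0,"fingers":255},
  {"wx":0,"wy":0,"wz":0,"dx":0,"dy":0,"dz":0,"fingers":255},
])

```text
t: 15.18
tool_pos: [0.6517, -0.0764, 0.2492]
orientation: [3.138, 0.014, -0.052]
force: [-0.1, 0.9, -1.3]
opening: 0.0007
```

```bash
python3 -c "
from h import *
st(0,[.525,.202,.148])
for n in ('top','side'): cv2.imwrite('pics/%s9.png'%n,robot.read_camera(n)[:,:,::-1])
a=cv2.imread('pics/top9.png')[190:390,80:230];b=cv2.imread('pics/side9.png')[100:300,200:360]
cv2.imwrite('pics/c9.png',cv2.resize(np.hstack([a,b]),None,fx=2.5,fy=2.5,interpolation=cv2.INTER_CUBIC))"
```

```text
t 15.18 q [-0.19  0.31  1.23 -0.01  1.64  1.37] tcp [651.7 -76.4 249.2] jaw 0.009 z [-0.033 -0.003 -0.999] F [-0.1  0.9 -1.3] op 0.7
need cm [-12.67  27.84 -10.12] wz -0.009 level turn [ 0.0034 -0.0333  0.    ]
```

View pics/c9.png

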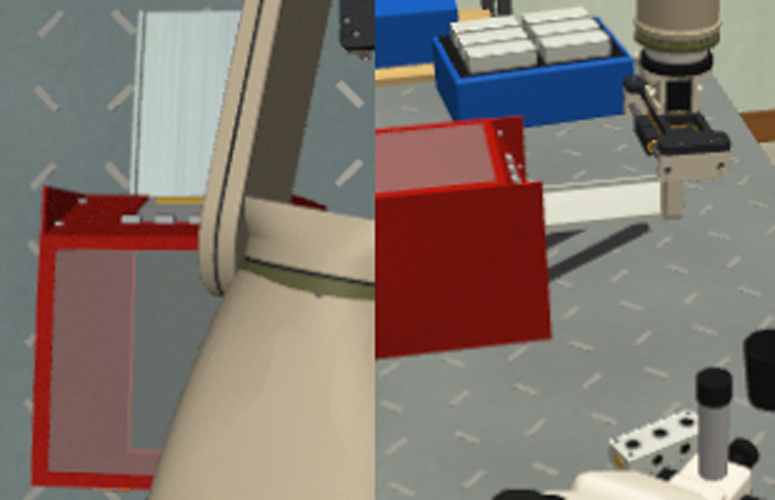

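View pics/top9.png

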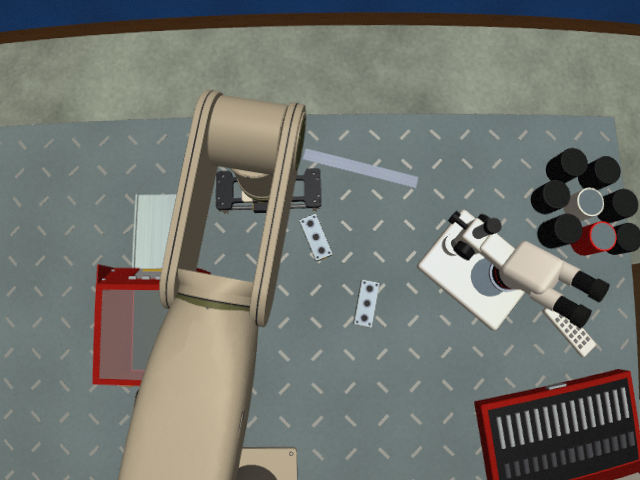

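The shelf is empty and the flap's yellow strip is back where it started, but the arm hides part of the lid. I'll move farther right to check inside.

send_rows([
  {"wx":0,"wy":0,"wz":0,"dx":-1,"dy":-4,"dz":2,"fingers":255},
  {"wx":0,"wy":0,"wz":0,"dx":-1,"dy":-4,"dz":1,"fingers":255},
  {"wx":0,"wy":0,"wz":0,"dx":-1,"dy":-4,"dz":0,"fingers":255},
  {"wx":0,"wy":0,"wz":0,"dx":-1,"dy":-4,"dz":0,"fingers":255},
  {"wx":0,"wy":0,"wz":0,"dx":-1,"dy":-3,"dz":0,"fingers":255},
  {"wx":0,"wy":0,"wz":0,"dx":0,"dy":0,"dz":0,"fingers":255},
  {"wx":0,"wy":0,"wz":0,"dx":0,"dy":0,"dz":0,"fingers":255},
])

```text
t: 15.87
tool_pos: [0.6027, -0.2485, 0.2765]
orientation: [-3.136, -0.043, 0.056]
force: [0.7, 0.3, -0.3]
opening: 0.0003
```

```bash
python3 -c "
from h import *
st(0,[.525,.202,.148])
cv2.imwrite('pics/top10.png',robot.read_camera('top')[:,:,::-1])
a=cv2.imread('pics/top10.png');b=cv2.imread('pics/top0.png')
cv2.imwrite('pics/c10.png',cv2.resize(np.hstack([b[190:390,80:230],a[190:390,80:230]]),None,fx=2.6,fy=2.6,interpolation=cv2.INTER_CUBIC))
d=cv2.absdiff(a,b).max(2); 
for n,(y0,y1,x0,x1) in dict(A=(210,265,295,335),B=(275,330,350,385),pot=(155,195,265,300),flap=(262,284,125,175)).items(): print(n,d[y0:y1,x0:x1].max(),(d[y0:y1,x0:x1]>40).sum())"
```

```text
t 15.87 q [-0.46  0.29  1.2  -0.01  1.68  1.08] tcp [ 602.7 -248.5  276.5] jaw 0.027 z [-0.036  0.005 -0.999] F [ 0.7  0.3 -0.3] op 0.3
need cm [ -7.77  45.05 -12.85] wz -0.027 level turn [-0.0046 -0.0356 -0.    ]
A 205 1158
B 175 916
pot 15 0
flap 48 2
```

View pics/c10.png

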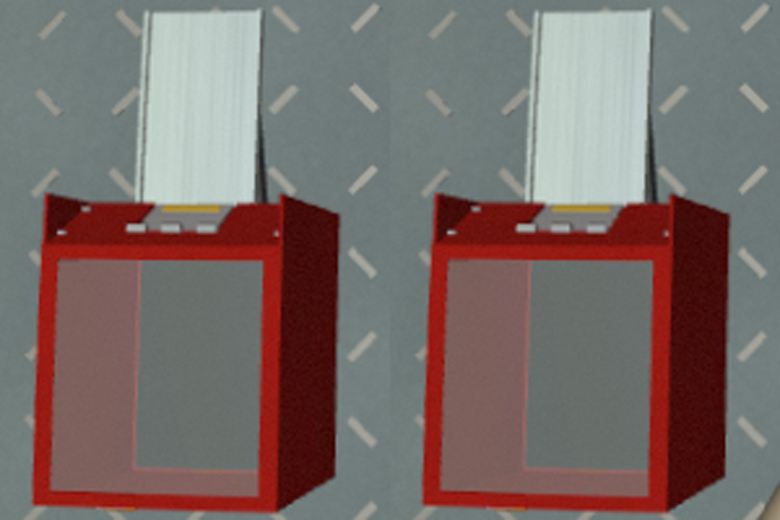

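```bash
python3 -c "
from h import *
print(ray('top',[[300,200]])[0])
a=cv2.imread('pics/top9.png');b=cv2.imread('pics/top0.png');d=cv2.absdiff(a,b).max(2)
for n,(y0,y1,x0,x1) in dict(A=(214,262,302,333),B=(278,330,352,385)).items(): print(n,d[y0:y1,x0:x1].max(),(d[y0:y1,x0:x1]>40).sum())
print('hidden floor limit',onz('top',[[140,290]],0.0))
cv2.imwrite('pics/side10.png',robot.read_camera('side')[:,:,::-1])"
```

```text
[ 0.43932054 -0.15298821  1.24169617]
A 11 0
B 11 0
hidden floor limit [[0.49247544 0.28345226 0.        ]]
```

View pics/side10.png

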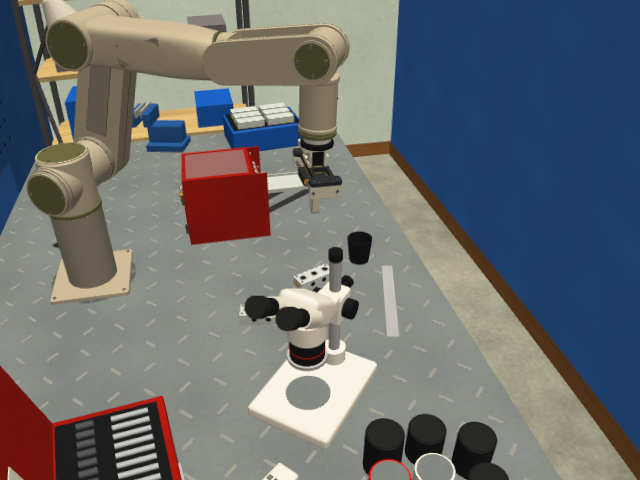

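The shelf is empty, the flap is shut and the good blocks are unchanged. The block isn't obvious through the lid, so I'll compare the lid areas before and after.

```bash
python3 -c "
from h import *
T0=cv2.imread('pics/top0.png')[255:390,85:220];T1=cv2.imread('pics/top10.png')[255:390,85:220]
S0=cv2.imread('pics/side0.png')[135:250,170:290];S1=cv2.imread('pics/side10.png')[135:250,170:290]
for n,a,b in(('t',T0,T1),('s',S0,S1)):
  d=cv2.absdiff(a,b).max(2); ys,xs=np.where(d>12); print(n,d.max(),len(ys),(xs.min(),xs.max(),ys.min(),ys.max()) if len(ys) else '')
f=lambda d:cv2.resize(np.clip(d.astype(int)*8,0,255).astype(np.uint8),(390,390),interpolation=cv2.INTER_NEAREST)
cv2.imwrite('pics/diff.png',np.hstack([f(cv2.absdiff(T0,T1)),f(cv2.absdiff(S0,S1))]))
print(proj('top',[[.515,.2,.11],[.515,.2,.02],[.48,.2,.03],[.40,.2,.03]])-[85,255], proj('side',[[.515,.2,.03],[.45,.2,.03]])-[170,135])
"
```

```text
t 48 56 (np.int64(13), np.int64(123), np.int64(11), np.int64(129))
s 7 0 
[[74.12848344 23.04943343]
 [85.10351204 25.38609808]
 [83.69379656 39.41981799]
 [83.20072716 72.33382254]] [[88.28484545 77.30357588]
 [68.42508549 79.63398246]]
```

View pics/diff.png

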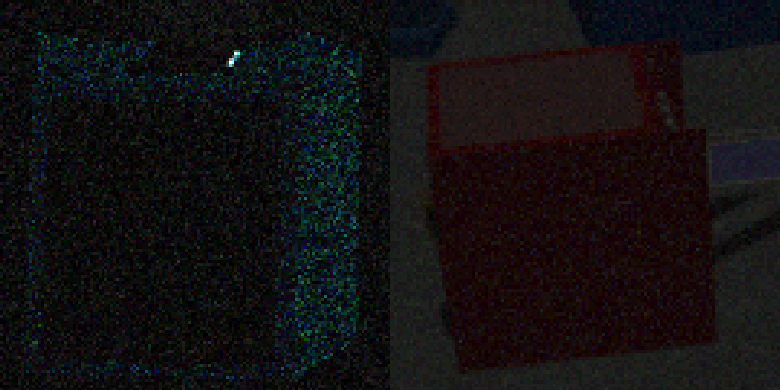

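```bash
python3 -c "
from h import *
f=lambda p:cv2.resize(cv2.imread(p)[255:295,115:185],None,fx=5.5,fy=8,interpolation=cv2.INTER_NEAREST)
cv2.imwrite('pics/fl.png',np.hstack([f('pics/top0.png'),f('pics/top10.png')]))
a=cv2.imread('pics/top0.png');b=cv2.imread('pics/top10.png');print(a[272:279,163:169].tolist());print(b[272:279,163:169].tolist())
"
```

```text
[[[121, 122, 124], [120, 121, 122], [122, 123, 125], [110, 110, 114], [66, 67, 87], [23, 25, 100]], [[122, 122, 124], [121, 123, 123], [113, 115, 118], [76, 78, 94], [29, 29, 96], [15, 18, 112]], [[122, 123, 125], [119, 120, 122], [93, 93, 99], [48, 48, 95], [15, 17, 110], [11, 14, 113]], [[117, 119, 119], [101, 102, 102], [59, 61, 93], [20, 25, 108], [13, 15, 113], [13, 20, 115]], [[107, 107, 108], [68, 71, 86], [18, 22, 99], [16, 17, 113], [12, 21, 113], [13, 18, 114]], [[99, 100, 104], [42, 45, 94], [15, 19, 110], [12, 16, 113], [16, 17, 115], [16, 18, 114]], [[88, 88, 106], [34, 36, 106], [15, 18, 113], [15, 24, 114], [10, 14, 112], [11, 18, 112]]]
[[[119, 119, 122], [120, 120, 122], [120, 118, 121], [122, 124, 125], [78, 79, 95], [23, 26, 99]], [[119, 121, 121], [119, 120, 121], [114, 115, 117], [107, 110, 120], [61, 65, 107], [22, 27, 111]], [[119, 122, 122], [117, 118, 120], [101, 104, 109], [65, 67, 108], [26, 32, 113], [12, 16, 113]], [[115, 116, 116], [121, 122, 121], [87, 87, 111], [38, 39, 112], [18, 20, 114], [15, 19, 114]], [[115, 116, 115], [111, 112, 124], [66, 69, 118], [11, 18, 112], [10, 17, 113], [12, 16, 112]], [[108, 109, 111], [67, 68, 112], [28, 34, 116], [13, 14, 111], [11, 18, 112], [15, 20, 112]], [[86, 86, 104], [33, 36, 105], [15, 20, 111], [10, 17, 111], [18, 17, 113], [9, 14, 111]]]
```

View pics/fl.png

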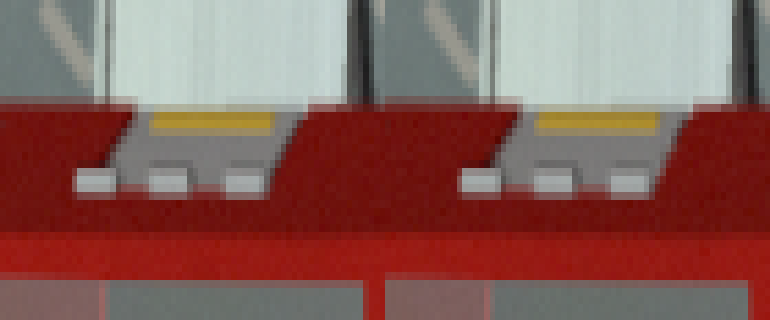

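```bash
python3 -c "
from h import *
g=[[167,273],[166,274],[165.5,275],[165,276],[164.5,277]]
print(onz('top',g,.112)); print(proj('top',[[x,y,.112] for x in(.50,.532) for y in(.18,.224)]))
print(proj('top',[[x,y,0.02] for x in(.50,.532) for y in(.18,.224)]))"
```

```text
[[0.5263259  0.18107074 0.112     ]
 [0.52404591 0.18337572 0.112     ]
 [0.52175596 0.18450302 0.112     ]
 [0.51946663 0.18563044 0.112     ]
 [0.5171779  0.18675799 0.112     ]]
[[167.22027439 284.46827334]
 [148.57725266 284.59173714]
 [167.5078392  270.53088192]
 [148.92458115 270.70355964]]
[[177.89535717 286.38912061]
 [160.54185253 286.50924433]
 [178.12441897 273.46325975]
 [160.82257275 273.62262773]]
```

The lighter pixels in the gap beside the flap fall exactly where the top of the block would be if it stood on end: height 0.112, x 0.517–0.526, y 0.181–0.187. That puts it at the bottom of the box, hidden behind the front. The flap is shut and the arm is clear, so I'll hand in.

```bash
python3 -c "
from h import *
print(robot.close_job())"
```

```text
the job is handed in; nothing more can be done
None
```

I laid the striped block on the loading shelf, let go of it, and pushed it through the flap with the closed fingers. I then moved the arm clear and handed in at about 16 s of the 56 s allowed. I could not see the block directly inside the box.

**Last checks:**
- **Shelf and flap:** the shelf is empty, and the flap looks as it did at the start, to within the picture's resolution.
- **Good blocks and pot:** all three are unchanged between the first and last top pictures that show them.
- **Forces:** the highest reading was about 21 N at the wrist, when the block was pressed onto the shelf. Lowering for the grasp also touched the fingertips on the bench at about 16 N. I read forces only at the end of each move, so short peaks in between would not show.

**Where the block is:** it does not show through the clear lid. The only sign of it is a lighter sliver in the gap beside the flap. That fits the block standing on end at the bottom, right behind the box front, where the top camera cannot see it. A block lying flat in the open part of the floor would have shown.

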